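# Release the latched mode key

### The arm

A 6-joint arm with a two-finger parallel gripper is mounted at the origin on a cart in front of the work surface, level with it; the furniture and walls round the work are solid. World frame = base frame: x ahead of the robot, y to its left, z up, the work surface at z = 0. Lengths are in m, angles in rad, forces in N, time in s.
With the tool pointing down it reaches from about 0.375 to 0.9 m from the base axis. Payload 3.1 kg.
Tool frame: the origin (TCP) lies where the fingers leave the gripper's body, on its centre line; the fingertips stand 70 mm ahead of it and the grasp point (between the pads) lies 51 mm ahead of it; z points along the fingers, y is the line along which they close (so a half turn about z gives the same grasp; the last joint's range is limited). The gripper opens to 87 mm and grips with 3 to 60 N. Pads are 19 mm wide; open, the fingers measure 117 mm over their backs; the gripper's body (75 mm by 190 mm) begins 51 mm behind the grasp point.
Start: joints at [1.075, 0.527, 1.433, -0, 1.181, -0.178], TCP at [0.195, 0.594, 0.292] pointing down, gripper open.
Joint ranges: [-3.08, 3.08], [-0.75, 2.2], [0.22, 2.44], [-1.43, 4.57], [0, 2.65], [-2.85, 2.85]. Speed limits (rad/s): [2.79, 2.79, 3.14, 3.14, 3.14, 3.14].

### API

Orientations are given as a unit quaternion [x, y, z, w].
In Python, from rig import robot gives the robot as it stands.
- The arm moves only by the tool send_rows, never from a script. Its argument "deltas" is text: rows parted by semicolons, each of 7 numbers parted by spaces: the shift along the tool's x, y, z in mm, then the turn, a rotation vector about the tool's x, y, z in degrees, then the opening, from 0 (shut) to 1 (fully open). A call has 1 to 10 rows; each row shifts and turns the commanded pose from where the row before left it, along the tool's axes as they then stand; what a row does not reach is not made up. A row lasts 1/8 s, in which the tool goes at most 62.5 mm and 10.7 degrees, less where a joint would pass 70% of its speed; a pose out of reach is approached as far as the arm can. A call is refused whole if a number of a shift passes 62.5 or a number of a turn 10.7, either way. A call with a gripper value outside its range is refused whole. The fingers move at their own pace and stop on an object; "newtons" is the grip in N (left out, the last holds). Time passes only in rows, so rows that do not move let the fingers close. It gives the time, the measured TCP pose, the force, the opening and the grip force at its end, in the units of the state.
- robot.get_obs(): the state, without advancing time (a new reading comes with each control period).
- robot.camera(name): name is "side" or "top"; returns a dict with "image" (480x640x3 uint8, red, green, blue), "depth" (480x640 float32, m along the optical axis (not along the pixel's ray), 0 where there is no reading), "fovy" (degrees; the focal length in pixels is half the picture's height over the tangent of half this angle, whatever the lens; pixels are square), "cx", "cy" (the principal point, pixels), "rvec" (rotation vector, rad) and "tvec" (3), from world to camera coordinates, as OpenCV has them. Camera axes: x right, y down, z forward; pixel columns grow to the right and rows downward; lengths in m; the calibration is good to about 2 mm. A picture is of the moment at which its call begins.
- robot.hand_in(): hands the job in; it is judged then, once.
Trained networks look in the newest picture that a camera, given by its name, has taken for a name from the list of things; names that differ only in an ending like _2 or _b are one class to them, and where a whole thing is asked for, a point or a joint stands for the part that bears it (a point fixed in the world has none). Each returns a list of dicts, best first, with "p" (0 to 1); they miss things now and then, are a little off and sometimes report something else, mostly with a low value. They report only what shows in the picture. A call takes as long as a camera call.
- robot.find_in(camera, thing): "box" ([left, top, right, bottom] in pixels, round what is visible of it).
- robot.cut_out(camera, thing): "region" (480x640 bool, what is visible of it) and "box" ([left, top, right, bottom] in pixels, round what is visible of it).
The state is a dict: "time": time; "q": joint angles; "joint_velocities": joint speeds; "joint_torque": joint torques, N m; "position": TCP position; "tool_rot": TCP orientation; "ft_force": force on the tool from outside, world axes, zero at the start; "moment": the same for the moment, N m; "grip_width": finger opening in m; "grip_force": force on a finger pad.
Only numpy, scipy, OpenCV 4.12 (cv2) and the standard library are available. Lean on these libraries where they do the work, as an engineer would, in place of code of your own. Each camera call takes 0.05 s, during which the arm holds its last target. There are 200 camera calls.

### The job

One of the four identical white push-push keys of the grey mode selector is still latched down. Tap the keys lightly with a fingertip, each in turn from the left to the right, without pushing any key in, to find the one that is latched; then press that key right down and let go, so that it pops up and all four keys stand up. Pick nothing up, and leave the things lying round and on the selector where they are.

Things in the scene. Friction and masses are not known exactly. Their poses are not given: they have to be found in the camera images.
- selector: Mode selector: a low grey bench instrument, 120 mm deep (its x), 224 mm wide (its y) and 45 mm high, fixed to the bench. Origin: centre of its underside, on the bench; x points from its front to its back, y to its left, z up. Its flat top is at z = 45 mm. Four identical white keys stand in one row along its y, at x = -22 mm and y = +63, +21, -21, -63 mm, in a black bezel.
- cap_1: Cap of key 1 (the leftmost), counted from the left as seen by the robot: white, 24 mm (x) by 20 mm (y), flat top with a thin blue line; the next key is 42 mm away. Origin: centre of its top face, 57 mm above the bench while the key is up, and lower by the key's travel otherwise; axes as the selector's.
- cap_2: Cap of key 2, counted from the left as seen by the robot: white, 24 mm (x) by 20 mm (y), flat top with a thin blue line; the next key is 42 mm away. Origin: centre of its top face, 57 mm above the bench while the key is up, and lower by the key's travel otherwise; axes as the selector's.
- cap_3: Cap of key 3, counted from the left as seen by the robot: white, 24 mm (x) by 20 mm (y), flat top with a thin blue line; the next key is 42 mm away. Origin: centre of its top face, 57 mm above the bench while the key is up, and lower by the key's travel otherwise; axes as the selector's.
- cap_4: Cap of key 4 (the rightmost), counted from the left as seen by the robot: white, 24 mm (x) by 20 mm (y), flat top with a thin blue line; the next key is 42 mm away. Origin: centre of its top face, 57 mm above the bench while the key is up, and lower by the key's travel otherwise; axes as the selector's.
- key_1 (a joint): Travel of key 1 in m: 0 = up, 0.0084 = right down (about 9 N). Let go after a press past 0.0079, an up key stays in at about 0.004 and a latched key pops up to 0; let go short of 0.0065, both return to where they were. An up key gives from 2.5 N, 0.8 N more per mm; the latched one gives only from about 5.5 N. At the start exactly one of the four, any of them, is latched.
- key_2 (a joint): Travel of key 2 in m: 0 = up, 0.0084 = right down (about 9 N). Let go after a press past 0.0079, an up key stays in at about 0.004 and a latched key pops up to 0; let go short of 0.0065, both return to where they were. An up key gives from 2.5 N, 0.8 N more per mm; the latched one gives only from about 5.5 N. At the start exactly one of the four, any of them, is latched.
- key_3 (a joint): Travel of key 3 in m: 0 = up, 0.0084 = right down (about 9 N). Let go after a press past 0.0079, an up key stays in at about 0.004 and a latched key pops up to 0; let go short of 0.0065, both return to where they were. An up key gives from 2.5 N, 0.8 N more per mm; the latched one gives only from about 5.5 N. At the start exactly one of the four, any of them, is latched.
- key_4 (a joint): Travel of key 4 in m: 0 = up, 0.0084 = right down (about 9 N). Let go after a press past 0.0079, an up key stays in at about 0.004 and a latched key pops up to 0; let go short of 0.0065, both return to where they were. An up key gives from 2.5 N, 0.8 N more per mm; the latched one gives only from about 5.5 N. At the start exactly one of the four, any of them, is latched.
- usb_stick: Black USB stick, 17 x 51 x 9 mm, loose, lying on the selector's top behind the keys. Origin: centre of its underside. A bystander.
- marker_2: White felt marker with a blue cap, 11 x 128 x 13 mm, loose on the bench in front of the selector. Origin: centre of its underside. A bystander.
- sfp_module_1: Metal pluggable transceiver with a blue latch, 14 x 59 x 13 mm, loose on the bench to the right of the selector. Origin: centre of its underside. A bystander.
- tape_green: Roll of green tape, 72 mm across and 24 mm high, lying flat, loose on the bench behind the selector. Origin: centre of its underside. A bystander.

How it is judged:
On the way, in this order (a step that is already met when the one before it is completed fails the run):
1. key 1 (from the left) is tapped with the fingers (contact force between the fingers and cap_1 above 0.5 N).
2. key 2 (from the left) is tapped with the fingers (contact force between the fingers and cap_2 above 0.5 N).
3. key 3 (from the left) is tapped with the fingers (contact force between the fingers and cap_3 above 0.5 N).
4. key 4 is tapped with the fingers, the latched key being still latched (contact force between the fingers and cap_4 above 0.5 N and value of joint any of key_1, key_2, key_3, key_4 above 0.003 m).
5. after the four taps a key is pressed right down (past 6.8 mm) (value of joint any of key_1, key_2, key_3, key_4 above 0.0068 m).
At the end, for the whole second after the job is handed in: All four keys stand up (less than 1.5 mm down) and at rest, the keys having been tapped in order from the left and the latched one pressed right down after that (value of joint each of key_1, key_2, key_3, key_4 below 0.0015 m and velocity of joint each of key_1, key_2, key_3, key_4 below 0.01 m/s); the robot touches nothing.
It fails at once if a key that was up is pushed in (more than 6.5 mm) while another is latched ((value of joint key_1 above 0.0065 m and value of joint any of key_2, key_3, key_4 above 0.003 m) or (value of joint key_2 above 0.0065 m and value of joint any of key_1, key_3, key_4 above 0.003 m) or (value of joint key_3 above 0.0065 m and value of joint any of key_1, key_2, key_4 above 0.003 m) or (value of joint key_4 above 0.0065 m and value of joint any of key_1, key_2, key_3 above 0.003 m)).
It fails at once if a bystander (USB stick, marker, transceiver, tape roll) is moved by more than 10 mm or picked up (distance of any of usb_stick, marker_2, sfp_module_1, tape_green from where it was at the start of the episode above 0.01 m).
It also fails if it takes over 48 s, if anything falls off the work surface, if the arm or the gripper's body presses on something with over 40 N, if the wrist force passes 120 N, or if a joint passes its speed limit or range.

## Working session

There is one attempt and no reset: what is moved stays moved. The work goes in short steps, Python scripts to look and compute and a tool call to move; the robot and the scene stay as the last step left them, time stands still between calls to the robot, and variables do not carry over. Pictures are saved under pics/ and viewed, at most 10 in all, crops included, and the job is handed in when it is done.

Besides the shell and the picture viewer there is one more tool, called after ">>>" as a command line: name --argument value ..., lists and objects as JSON in quotes. send_rows: Moves the arm, as the interface text tells. Its arguments: {"type":"object","properties":{"deltas":{"type":"string"},"newtons":{"type":"number"}},"required":["deltas"]}

```bash
mkdir -p pics; cat > h.py <<'E'
import numpy as np, cv2
from rig import robot
def cam(n):
    c=robot.camera(n); R=cv2.Rodrigues(np.array(c["rvec"],float))[0]; t=np.array(c["tvec"],float).ravel()
    f=240/np.tan(np.radians(c["fovy"])/2); return c,R,t,f
def world(C,u,v,d):
    c,R,t,f=C; u,v,d=map(np.asarray,(u,v,d))
    p=np.stack([(u-c["cx"])/f*d,(v-c["cy"])/f*d,d],-1); return (p-t)@R
E
python3 - <<'E'
from h import *
o=robot.get_obs(); print({k:np.round(o[k],3) for k in("time","position","tool_rot","ft_force","grip_width")})
for n in("top","side"):
    C=cam(n); c=C[0]; cv2.imwrite(f"pics/{n}0.png",c["image"][...,::-1])
    for th in("selector","cap_1","usb_stick","marker_2","sfp_module_1","tape_green"):
        for r in robot.cut_out(n,th)[:5]:
            v,u=np.nonzero(r["region"]&(c["depth"]>0))
            if len(u)<5: continue
            P=world(C,u,v,c["depth"][v,u]); print(n,th,round(r["p"],2),np.round(r["box"]),np.round(np.median(P,0),4))
E
```

```text
{'time': np.float64(0.0), 'position': array([0.194, 0.593, 0.291]), 'tool_rot': array([ 0.158,  0.987, -0.001, -0.   ]), 'ft_force': array([-0.726,  0.298,  0.175]), 'grip_width': np.float64(0.087)}
top selector 0.93 [224. 246. 363. 326.] [0.4815 0.2512 0.0443]
top selector 0.3 [369. 292. 403. 302.] [0.4721 0.0848 0.0081]
top cap_1 0.73 [368. 293. 398. 302.] [0.4721 0.0881 0.008 ]
top cap_1 0.66 [246. 293. 261. 308.] [0.4612 0.3135 0.0559]
top cap_1 0.63 [268. 288. 281. 304.] [0.4616 0.2733 0.0554]
top cap_1 0.55 [324. 295. 332. 302.] [0.4657 0.1886 0.0519]
top cap_1 0.5 [296. 290. 308. 307.] [0.4634 0.231  0.0554]
top usb_stick 0.8 [280. 263. 314. 270.] [0.5187 0.2473 0.052 ]
top marker_2 0.91 [273. 339. 343. 346.] [0.3901 0.2195 0.0096]
top marker_2 0.59 [323. 292. 332. 304.] [0.4643 0.1886 0.0519]
top sfp_module_1 0.63 [296. 291. 311. 309.] [0.4637 0.2294 0.0556]
top sfp_module_1 0.49 [367. 291. 400. 302.] [0.4721 0.0861 0.008 ]
top tape_green 0.39 [281. 260. 313. 271.] [0.5186 0.2491 0.0517]
side selector 0.64 [200. 181. 330. 304.] [0.4784 0.201  0.0444]
side cap_1 0.7 [242. 225. 260. 240.] [0.4648 0.2233 0.0555]
side cap_1 0.69 [249. 245. 268. 258.] [0.4664 0.1836 0.0519]
side cap_1 0.68 [222. 200. 241. 210.] [0.4609 0.3063 0.0555]
side cap_1 0.55 [229. 209. 248. 228.] [0.462  0.2648 0.0555]
side usb_stick 0.84 [274. 210. 295. 232.] [0.5199 0.2411 0.0526]
side usb_stick 0.68 [222. 198. 241. 210.] [0.4621 0.3063 0.0553]
side marker_2 0.56 [189. 246. 219. 304.] [0.3908 0.2082 0.0103]
side sfp_module_1 0.79 [271. 298. 305. 340.] [0.4728 0.0877 0.008 ]
side tape_green 0.77 [310. 201. 352. 232.] [0.6127 0.2723 0.0188]
```

```bash
python3 - <<'E'
import cv2
a=cv2.imread("pics/top0.png")[225:365,200:420];b=cv2.imread("pics/side0.png")[150:350,180:360]
cv2.imwrite("pics/a.png",cv2.resize(a,(790,503),interpolation=cv2.INTER_CUBIC));cv2.imwrite("pics/b.png",cv2.resize(b,(540,600),interpolation=cv2.INTER_CUBIC))
from h import *
C=cam("top");c=C[0];P=[]
hsv=cv2.cvtColor(c["image"],cv2.COLOR_RGB2HSV)
for n in("top","side"):
    C=cam(n);c=C[0]
    v,u=np.mgrid[0:480,0:640];W=world(C,u,v,c["depth"])
    # selector top surface / caps via height
    for lo,hi in((.040,.048),(.0495,.06)):
        m=(W[...,2]>lo)&(W[...,2]<hi)&(c["depth"]>0)&(abs(W[...,0]-.48)<.1)&(abs(W[...,1]-.25)<.15)
        if lo<.045:
            print(n,cv2.minAreaRect((W[m][:,:2]*1000).astype(np.float32)));continue
        k,l,s,_=cv2.connectedComponentsWithStats(m.astype(np.uint8))
        for i in range(1,k):
            q=W[l==i]
            if len(q)>30:print(n,len(q),np.round((q.min(0)+q.max(0))/2,4),np.round(np.median(q,0),4))
E
```

```text
top ((484.61029052734375, 251.87232971191406), (122.05735778808594, 229.9637451171875), 2.2925000190734863)
top 248 [0.5191 0.2449 0.0533] [0.5195 0.2475 0.0522]
top 173 [0.4614 0.3143 0.0546] [0.4597 0.314  0.0557]
top 172 [0.4618 0.2725 0.0555] [0.4616 0.2731 0.0558]
top 174 [0.4637 0.2301 0.0555] [0.4636 0.2301 0.0557]
top 146 [0.465  0.1886 0.0526] [0.4649 0.1886 0.0523]
side ((486.6212158203125, 249.84295654296875), (120.5722427368164, 232.69528198242188), 1.8933857679367065)
side 170 [0.4624 0.3129 0.054 ] [0.4615 0.3075 0.056 ]
side 228 [0.5211 0.2429 0.0527] [0.5206 0.2432 0.0527]
side 188 [0.4638 0.27   0.0546] [0.4627 0.266  0.0561]
side 197 [0.4655 0.2286 0.0542] [0.4646 0.225  0.0561]
side 176 [0.4668 0.1872 0.0521] [0.466  0.1853 0.0525]
```

View pics/a.png

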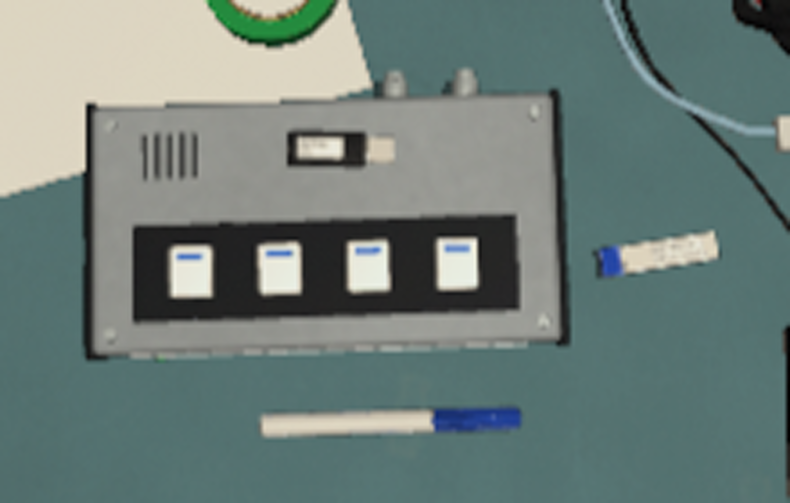

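View pics/b.png

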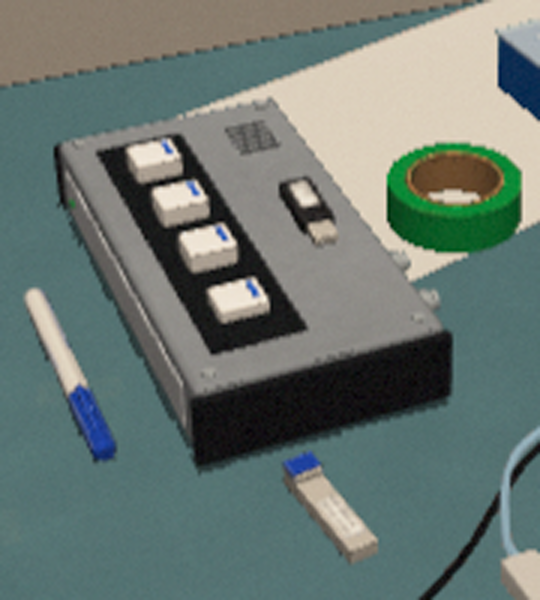

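The pictures show four caps in the top crop at about (190,270), (280,268), (368,265) and (457,263). Key 4's cap looks about 3.5 mm lower in depth. The USB stick is at (340,150), behind the keys. I'll shut the fingers and go above key 1.

>>> send_rows --deltas "0 0 0 0 0 -9.1 0; 0 0 0 0 0 -9.1 0; -33.4 -35 14 0 0 0 0; -33.4 -35 14 0 0 0 0; -33.4 -35 14 0 0 0 0; -33.4 -35 14 0 0 0 0; -33.4 -35 14 0 0 0 0; -33.4 -35 14 0 0 0 0; -33.4 -35 14 0 0 0 0; -33.4 -35 14 0 0 0 0" --newtons 10

```text
time: 2.1
position: [0.4634, 0.3131, 0.1801]
tool_rot: [-0.0, 1.0, 0.0, 0.0]
ft_force: [0.1, -0.9, -0.1]
grip_width: 0.0016
grip_force: 0.0
```

>>> send_rows --deltas "0 0 0 0 0 0 0; 0 0 0 0 0 0 0; 0 0 0 0 0 0 0; 0 0 0 0 0 0 0"

```text
time: 2.6
position: [0.4613, 0.3151, 0.1807]
tool_rot: [-0.001, 1.0, 0.0, 0.0]
ft_force: [-0.8, 0.2, -0.3]
grip_width: 0.0005
grip_force: 0.0
```

>>> send_rows --deltas "0 -1 24 0 0 0 0; 0 0 24 0 0 0 0; 0 0 0 0 0 0 0; 0 0 0 0 0 0 0"

```text
time: 3.1
position: [0.4622, 0.3137, 0.1329]
tool_rot: [-0.001, 1.0, 0.0, 0.001]
ft_force: [-0.2, 0.8, 0.0]
grip_width: 0.0001
grip_force: 0.0
```

>>> send_rows --deltas "0 0 3 0 0 0 0; 0 0 1 0 0 0 0; 0 0 1 0 0 0 0; 0 0 0 0 0 0 0; 0 0 0 0 0 0 0"

```text
time: 3.72
position: [0.4621, 0.3131, 0.1273]
tool_rot: [-0.0, 1.0, 0.0, 0.0]
ft_force: [1.2, -0.2, 0.6]
grip_width: 0.0004
grip_force: 0.0
```

>>> send_rows --deltas "0 0 1 0 0 0 0; 0 0 0 0 0 0 0; 0 0 0 0 0 0 0"

```text
time: 4.1
position: [0.4622, 0.3131, 0.1264]
tool_rot: [-0.0, 1.0, 0.0, 0.0]
ft_force: [-0.1, -1.0, 1.8]
grip_width: 0.0003
grip_force: 1.3
```

>>> send_rows --deltas "0 0 1 0 0 0 0; 0 0 0 0 0 0 0; 0 0 0 0 0 0 0"

```text
time: 4.47
position: [0.4622, 0.3131, 0.1253]
tool_rot: [-0.0, 1.0, 0.0, 0.0]
ft_force: [-0.3, -0.6, 2.7]
grip_width: 0.0004
grip_force: 1.7
```

>>> send_rows --deltas "0 0 1.5 0 0 0 0; 0 0 0 0 0 0 0; 0 0 0 0 0 0 0"

```text
time: 4.85
position: [0.4622, 0.3131, 0.1238]
tool_rot: [-0.0, 1.0, 0.0, 0.0]
ft_force: [-0.4, -0.7, 4.8]
grip_width: 0.0003
grip_force: 2.3
```

>>> send_rows --deltas "0 0 -15 0 0 0 0; -1 -21 0 0 0 0 0; -1 -21 0 0 0 0 0; 0 0 0 0 0 0 0; 0 0 9 0 0 0 0; 0 0 2 0 0 0 0; 0 0 0 0 0 0 0; 0 0 0 0 0 0 0"

```text
time: 5.85
position: [0.4641, 0.2715, 0.1276]
tool_rot: [-0.001, 1.0, 0.0, 0.0]
ft_force: [0.6, 0.0, -0.3]
grip_width: 0.0004
grip_force: 0.0
```

>>> send_rows --deltas "0 0 2.5 0 0 0 0; 0 0 0 0 0 0 0; 0 0 0 0 0 0 0"

```text
time: 6.22
position: [0.4643, 0.2715, 0.1255]
tool_rot: [-0.0, 1.0, 0.0, 0.0]
ft_force: [-0.3, 1.6, 3.0]
grip_width: 0.0004
grip_force: 1.6
```

>>> send_rows --deltas "0 0 1.5 0 0 0 0; 0 0 0 0 0 0 0; 0 0 0 0 0 0 0"

```text
time: 6.6
position: [0.4643, 0.2714, 0.1239]
tool_rot: [-0.0, 1.0, 0.0, 0.0]
ft_force: [-0.6, 3.1, 4.0]
grip_width: 0.0004
grip_force: 2.3
```

>>> send_rows --deltas "0 0 -15 0 0 0 0; -1 -21 0 0 0 0 0; 0 -21 0 0 0 0 0; 0 0 0 0 0 0 0; 0 0 9 0 0 0 0; 0 0 2 0 0 0 0; 0 0 0 0 0 0 0; 0 0 0 0 0 0 0"

```text
time: 7.6
position: [0.4651, 0.2295, 0.1277]
tool_rot: [-0.001, 1.0, -0.0, -0.0]
ft_force: [0.9, 0.3, -0.6]
grip_width: 0.0009
grip_force: 0.0
```

>>> send_rows --deltas "0 0 2.5 0 0 0 0; 0 0 0 0 0 0 0; 0 0 0 0 0 0 0"

```text
time: 7.98
position: [0.4653, 0.2294, 0.1255]
tool_rot: [-0.0, 1.0, 0.0, 0.0]
ft_force: [-0.9, 2.6, 3.2]
grip_width: 0.0002
grip_force: 1.6
```

>>> send_rows --deltas "0 0 1.5 0 0 0 0; 0 0 0 0 0 0 0; 0 0 0 0 0 0 0"

```text
time: 8.35
position: [0.4653, 0.2294, 0.1239]
tool_rot: [-0.0, 1.0, 0.0, 0.0]
ft_force: [-1.4, 3.2, 4.8]
grip_width: 0.0003
grip_force: 2.3
```

Keys 1–3 each give about 3 mm at 4–5 N, so they are up. Key 4 is next.

>>> send_rows --deltas "0 0 -15 0 0 0 0; -1 -21 0 0 0 0 0; 0 -20.5 0 0 0 0 0; 0 0 0 0 0 0 0; 0 0 9 0 0 0 0; 0 0 4.5 0 0 0 0; 0 0 0 0 0 0 0; 0 0 0 0 0 0 0"

```text
time: 9.35
position: [0.4661, 0.1879, 0.1251]
tool_rot: [-0.001, 1.0, -0.0, -0.0]
ft_force: [0.4, 0.6, 0.8]
grip_width: 0.0006
grip_force: 0.0
```

>>> send_rows --deltas "0 0 2 0 0 0 0; 0 0 0 0 0 0 0; 0 0 0 0 0 0 0"

```text
time: 9.72
position: [0.4662, 0.1876, 0.1233]
tool_rot: [-0.0, 1.0, -0.0, 0.0]
ft_force: [0.9, 0.5, -0.6]
grip_width: 0.0002
grip_force: 0.0
```

>>> send_rows --deltas "0 0 1 0 0 0 0; 0 0 0 0 0 0 0; 0 0 0 0 0 0 0"

```text
time: 10.1
position: [0.4662, 0.1876, 0.1227]
tool_rot: [-0.0, 1.0, 0.0, 0.0]
ft_force: [-0.9, -0.6, 5.2]
grip_width: 0.0003
grip_force: 2.6
```

Key 4 sits about 4 mm lower and is stiff, so it is the latched one. I'll press it right down.

>>> send_rows --deltas "0 0 1.5 0 0 0 0; 0 0 1.5 0 0 0 0; 0 0 1 0 0 0 0; 0 0 0 0 0 0 0; 0 0 0 0 0 0 0"

```text
time: 10.72
position: [0.4662, 0.1876, 0.1191]
tool_rot: [-0.0, 1.0, 0.0, 0.0]
ft_force: [-1.5, -0.4, 8.1]
grip_width: 0.0002
grip_force: 4.1
```

>>> send_rows --deltas "0 0 0.7 0 0 0 0; 0 0 0 0 0 0 0; 0 0 0 0 0 0 0"

```text
time: 11.1
position: [0.4662, 0.1876, 0.1185]
tool_rot: [-0.0, 1.0, 0.0, 0.0]
ft_force: [-2.2, -0.7, 8.7]
grip_width: 0.0006
grip_force: 4.6
```

>>> send_rows --deltas "0 0 0.7 0 0 0 0; 0 0 0 0 0 0 0; 0 0 0 0 0 0 0"

```text
time: 11.48
position: [0.4662, 0.1876, 0.1184]
tool_rot: [-0.0, 1.0, 0.0, 0.0]
ft_force: [-2.1, -0.4, 13.8]
grip_width: 0.0007
grip_force: 7.0
```

The force jumped with no further travel, so key 4 is at its stop. I'll let go and retreat.

>>> send_rows --deltas "0 0 -6 0 0 0 0; 0 0 -20 0 0 0 0; 0 0 -40 0 0 0 0; 0 50 -40 0 0 0 0; 20 50 -40 0 0 0 0; 20 50 0 0 0 0 0; 20 50 0 0 0 0 0; 0 50 0 0 0 0 0; 0 0 0 0 0 0 0; 0 0 0 0 0 0 0"

```text
time: 12.72
position: [0.4069, 0.4323, 0.2586]
tool_rot: [-0.001, 1.0, -0.001, -0.001]
ft_force: [0.1, -0.5, -0.5]
grip_width: 0.0006
grip_force: 0.0
```

```bash
python3 - <<'E'
from h import *
for n in("top","side"):
    C=cam(n);c=C[0]
    v,u=np.mgrid[0:480,0:640];W=world(C,u,v,c["depth"])
    m=(W[...,2]>.0495)&(W[...,2]<.06)&(c["depth"]>0)&(abs(W[...,0]-.48)<.1)&(abs(W[...,1]-.25)<.15)
    k,l,s,_=cv2.connectedComponentsWithStats(m.astype(np.uint8))
    for i in range(1,k):
        q=W[l==i]
        if len(q)>30:print(n,len(q),np.round(np.median(q,0),4))
    if n=="side": cv2.imwrite("pics/end.png",cv2.resize(c["image"][150:350,180:360,::-1],(540,600)))
E
```

```text
top 260 [0.5184 0.2474 0.0522]
top 172 [0.4616 0.273  0.0559]
top 173 [0.4636 0.2294 0.0556]
top 158 [0.464  0.1886 0.0558]
top 172 [0.4598 0.3138 0.0557]
side 169 [0.4615 0.3082 0.056 ]
side 232 [0.5206 0.2424 0.0526]
side 183 [0.463  0.2664 0.056 ]
side 202 [0.4644 0.2247 0.056 ]
side 230 [0.4662 0.1829 0.0558]
```

View pics/end.png

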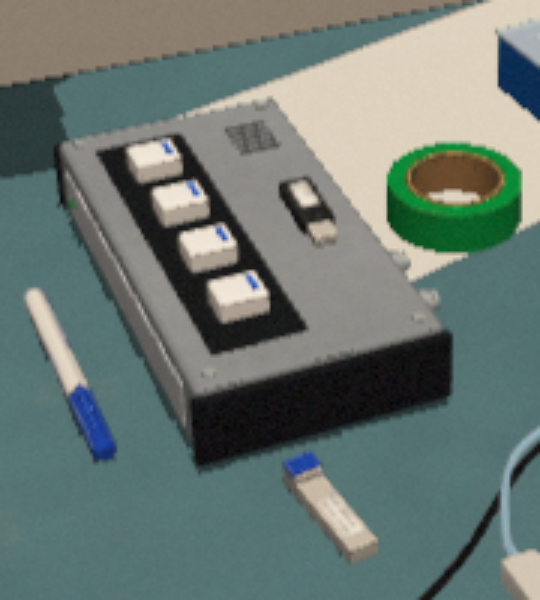

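The picture shows all four caps at equal height, with key 4 at (238,297) now up, and the bystanders where they were.

```bash
python3 -c "
from rig import robot
print(robot.hand_in())"
```

```text
the job is handed in; nothing more can be done
None
```

I tapped the keys in order from left to right, found key 4 latched, and pressed it right down so it popped up; the final images show all four keys up and the bystanders unmoved, and the job is handed in (no verdict was returned).

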